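# Draw the hatch bolt of a library book-return bay with a hooked pole

## Task

Take the hooked pole off its cradle and use its hook to draw the red-knobbed bolt inside the book-return bay towards the open front until it meets its stop, which you will have to feel for. Finish with a firm, steady pull of about 12 N against the stop for half a second (under 8 N does not seat it, over 18 N bends it). Touch the bolt with nothing but the pole, leave it drawn clear of the hatch, lay the pole back in the cradle as it was, let go, and leave the books and other things where they are.

Things in the scene. Friction and masses are not known exactly. Their poses are not given: they have to be found in the camera images.
- pole: Hooked pole, 130 to 210 g. Orange box handle 130 x 22 x 30 mm (x, y, z), origin at its centre: grip there, across the 22 mm (y), from above. A dark steel rod, 8 mm thick, runs from the handle along +x (at y=0, z=0) to x=219 mm, then turns square and runs along -y to y=-34 mm: an L-shaped hook, level when the pole is level. It starts level in the cradle, z up.
- hook (a point): Point on the hook's inner (pulling) face, which looks to the pole's -x: in the pole's frame x=215, y=-16, z=0 mm. Axes as the pole's.
- cradle: Fixed rest: base 170 x 90 x 10 mm, origin under its centre; two grey saddles at x=-55 and +55 mm (14 mm long), floors 55 mm above the table, lips flaring out to 75 mm high, slot 33 mm wide at the floor, 45 at the top. The pole lies along x, hook to +x, its origin 70 mm up over the cradle's origin. The fingers fit between the saddles (96 mm clear).
- bay: Fixed book-return bay, origin on the table; x from its open front to its rear, y to its left, z up. Grey floor 6 mm thick, x=-90 to +120 mm; wooden cheeks 130 mm high, inner faces at y=-108 and +108; rear hatch 76 mm high at x=108 to 120; no front wall. A green pocket book lies on the floor at y=-33 to -103 mm.
- lane (a point): Centre of the open lane in the bay's top, at bay x=15, y=65 mm, 122 mm above the table. Steel bars (8 mm thick, 122 mm up) cover the bay from y=-108 to +22 mm and keep hands off the bolt; from y=+22 to +108 mm the top is open over the whole depth: the rod and hook can be lowered there, then moved sideways under the bars. Axes as the bay's.
- knob (a point): On the bolt: axis of the knob's upright steel stem (10 mm thick, 18 to 63 mm above the table; red 20 mm ball on top, centred at 73 mm), at 46 mm up, a good height for the hook. Axes as the bay's. Starts at bay x=6 to 36 mm, y=0. The bolt's bar (14 mm wide, top at 19 mm) and two straps (34 mm wide, top at 25 mm, bay x=60 to 98 mm) lie below and behind.
- bolt: The bolt, with its knob: slides along the bay's x only. Origin on the table, under the knob's stem. Drawn towards the bay's open front (-x) it clears the rear hatch at bay x=-7 mm and meets its hard stop somewhere between x=-10 and -30 mm: the stop is set differently each time and is out of sight, so it must be felt. About 3.5 N of friction while sliding; stays where it is left.
- pocket_book: Green pocket book, 150 x 70 x 20 mm, lying loose on the bay's floor. Bystander. Origin under its centre.
- atlas: Large blue book lying flat, 220 x 160 x 28 mm. Bystander. Origin under its centre.
- novel: Red book 190 x 130 x 30 mm on top of the blue one. Bystander. Origin under its centre.
- ledger: Dark brown book 200 x 140 x 22 mm lying flat. Bystander. Origin under its centre.
- mug: White mug, 80 mm across, 90 mm high. Bystander. Origin under its centre.
- stamp: Wooden hand stamp, 36 mm across, 80 mm high, standing. Bystander. Origin under its centre.
There are look-alikes about, which are no part of the job. Leave any green or yellow look-alike of the cradle alone.

How it is judged:
By the outcome, as a careful person would: the job done as asked, in the order asked, and still so for the second after the job is handed in, with the robot touching nothing.
It also fails if it takes over 72 s, if anything falls off the work surface, if the arm or the gripper's body presses on something with over 40 N, if the wrist force passes 120 N, or if a joint passes its speed limit or range.

## Robot

A 7-joint arm with a two-finger parallel gripper is mounted at the origin on the work surface. World frame = base frame: x ahead of the robot, y to its left, z up, the work surface at z = 0. Lengths are in m, angles in rad, forces in N, time in s.
With the tool pointing down it reaches from about 0.4 to 0.85 m from the base axis. Payload 10.4 kg.
Tool frame: the origin (TCP) lies at the very end of the fingers, on their centre line; the grasp point (between the pads) lies 19 mm behind it; z points along the fingers, y is the direction in which the jaws open and shut (so a half turn about z gives the same grasp; the last joint's range is limited). The gripper opens to 85 mm and grips with 20 to 120 N. Pads are 22 mm wide; open, the fingers measure 114 mm over their backs; the gripper's body (76 mm by 85 mm) begins 54 mm behind the grasp point. The pads swing forward as they close: fully open they stand 13 mm farther back than shut.
Start: joints at [-0.023, 0.332, -0.065, 1.46, 0.022, 1.35, -0.088], TCP at [0.625, 0, 0.231] pointing down, gripper open.
Joint ranges: [-2.6, 2.6], [-0.5, 2.12], [-1.47, 1.34], [0.16, 2.42], [-1.27, 4.41], [0.06, 2.06], [-2.6, 2.6]. Speed limits (rad/s): [2.22, 2.22, 2.79, 2.79, 3.14, 3.14, 3.14].

## Interface

Orientations are given as a unit quaternion [x, y, z, w].
In Python, from workcell import get_obs, camera, camera_info, hand_in gives the robot as it stands.
- The arm moves only by the tool move_arm, never from a script. Its argument "moves" is a list of rows, each a list of 3 entries, a list of its own where there are three numbers: the shift along the tool's x, y, z in units of 25 mm (1.0 is 25 mm), then the turn, a rotation vector about the tool's x, y, z in degrees, then the opening, from 0 (shut) to 1 (fully open). A call has 1 to 5 rows; each row shifts and turns the commanded pose from where the row before left it, along the tool's axes as they then stand; what a row does not reach is not made up. A row lasts 1/8 s, in which the tool goes at most 62.5 mm and 10.7 degrees, less where a joint would pass 70% of its speed; a pose out of reach is approached as far as the arm can. A call is refused whole if a number of a shift passes 1 or a number of a turn 10.7, either way. A call with a gripper value outside its range is refused whole. The fingers move at their own pace and stop on an object; "squeeze" is the grip in N (left out, the last holds). Time passes only in rows, so rows that do not move let the fingers close. It gives the time, the measured TCP pose, the force and the opening at its end, in the units of the state.
- get_obs(): the state, without advancing time (a new reading comes with each control period).
- camera(name): name is "scene" or "side" or "wrist"; returns the picture (384x512x3 uint8, red, green, blue); there is no depth.
- camera_info(name): a dict with "fx", "fy", "cx", "cy" (pixels), "origin" and "rotation" of the camera in the world. Camera axes: x right, y down, z forward; pixel columns grow to the right and rows downward; lengths in m; the calibration is good to about 2 mm. A picture is of the moment at which its call begins: read the wrist's pose just before it. camera_info takes no time and is no camera call; for the wrist camera it gives the pose at the moment of the call.
- hand_in(): hands the job in, once; it reports no verdict.
The state is a dict: "clock": time; "joint_pos": joint angles; "joint_velocities": joint speeds; "tau": joint torques, N m; "position": TCP position; "ee_rot": TCP orientation; "ft_force": force on the tool from outside, world axes, zero at the start; "torque": the same for the moment, N m; "grip_width": opening from 0.0 (shut) to 1.0 (fully open).
Only numpy, scipy, OpenCV 4.12 (cv2) and the standard library are available. Lean on these libraries where they do the work, as an engineer would, in place of code of your own. Each camera call takes 0.05 s, during which the arm holds its last target. There are 200 camera calls.

## Working session

There is one attempt and no reset: what is moved stays moved. The work goes in short steps, Python scripts to look and compute and a tool call to move; the robot and the scene stay as the last step left them, time stands still between calls to the robot, and variables do not carry over. Pictures are saved under pics/ and viewed, about 8 in all and at most 12, crops included, and the job is handed in when it is done.

Besides the shell and the picture viewer there is one more tool, called after "Emit:" by a JSON object that holds its "name" and its "arguments". move_arm: Moves the arm, as the interface text tells. Its arguments: {"type":"object","properties":{"moves":{"type":"array","items":{"type":"array"}},"squeeze":{"type":"number"}},"required":["moves"]}

```bash
mkdir -p pics; ls
cat > h.py <<'E'
import numpy as np,cv2
from workcell import get_obs,camera,camera_info,hand_in
from scipy.spatial.transform import Rotation as R
def save(n,f):
    im=camera(n); cv2.imwrite('pics/'+f,im[:,:,::-1]); return im
def ray(n,u,v,z,ci=None):
    c=ci or camera_info(n); d=np.array(c['rotation'])@np.array([(u-c['cx'])/c['fx'],(v-c['cy'])/c['fy'],1]);o=np.array(c['origin'])
    return o+d*(z-o[2])/d[2]
def proj(n,p,ci=None):
    c=ci or camera_info(n); q=np.array(c['rotation']).T@(np.array(p)-np.array(c['origin']))
    return np.array([c['fx']*q[0]/q[2]+c['cx'],c['fy']*q[1]/q[2]+c['cy']])
E
python3 - <<'E'
from h import *
a=save('scene','a.png');b=save('side','b.png')
for n in('scene','side','wrist'):print(n,camera_info(n))
print(get_obs())
E
```

```text
pics
scene {'fx': 370.0875536790619, 'fy': 370.0875536790619, 'cx': 251.2048824223969, 'cy': 190.83568957915946, 'origin': array([1.35727725, 0.08060751, 0.73016881]), 'rotation': array([ 0.60517695,  0.65335058, -0.34175847, -0.30015834])}
side {'fx': 405.1317420037997, 'fy': 405.1317420037997, 'cx': 254.15813639259505, 'cy': 194.4646741523432, 'origin': array([ 0.07763172, -1.06654354,  0.94129147]), 'rotation': array([ 0.87695895, -0.17944949,  0.07854699, -0.43882941])}
wrist {'fx': 267.93610631513627, 'fy': 267.93610631513627, 'cx': 254.9897186183736, 'cy': 190.23240340184913, 'origin': array([0.62561594, 0.07058964, 0.37393574]), 'rotation': array([ 9.90102293e-01,  2.98332294e-04, -8.39010834e-04,  1.40344774e-01])}
{'clock': 0.1, 'joint_pos': array([-0.02259052,  0.33279395, -0.06471744,  1.46082955,  0.02161032,
        1.34988013, -0.08851234]), 'joint_velocities': array([ 0.00175364, -0.00192872, -0.00047188, -0.00115121,  0.0001836 ,
       -0.00017794, -0.00069578]), 'tau': array([ 9.25707973e-04, -6.26745987e+01,  4.87730233e-02, -3.92438293e+01,
        1.62844139e-02,  6.89412060e-03, -5.92459219e-05]), 'position': array([ 6.24683226e-01, -6.62137337e-07,  2.30617989e-01]), 'ee_rot': array([ 7.07101147e-01,  7.07112154e-01, -4.49528119e-04, -4.08677716e-04]), 'ft_force': array([0.10252849, 0.05362   , 0.40699512]), 'torque': array([-0.01522108,  0.00482367,  0.06586914]), 'grip_width': 1.0011701475385086}
```

View pics/a.png

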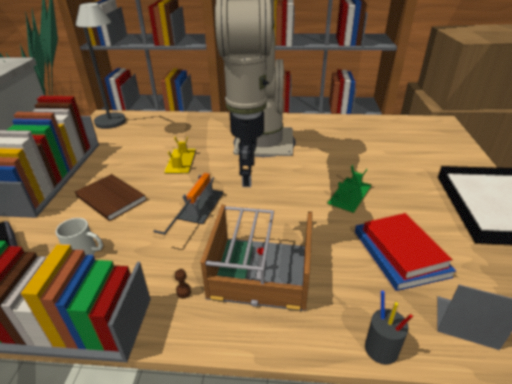

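View pics/b.png

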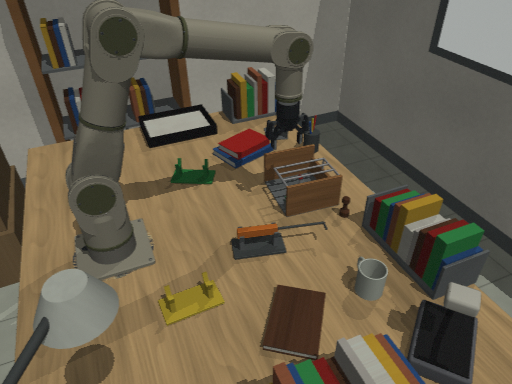

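```bash
sed -i "s/np.array(c\['rotation'\])/R.from_quat(c['rotation']).as_matrix()/g" h.py
python3 - <<'E'
from h import *
a=cv2.imread('pics/a.png');b=cv2.imread('pics/b.png')
A=cv2.resize(a[160:320,145:325],None,fx=4.4,fy=3.75,interpolation=cv2.INTER_CUBIC)
A=cv2.resize(a[165:315,145:325],(792,660))[:600]
cv2.imwrite('pics/a2.png',A)
B=cv2.resize(b[135:270,220:360],None,fx=4.4,fy=4.4,interpolation=cv2.INTER_CUBIC)
cv2.imwrite('pics/b2.png',B)
E
```

```text
(no output)
```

View pics/a2.png

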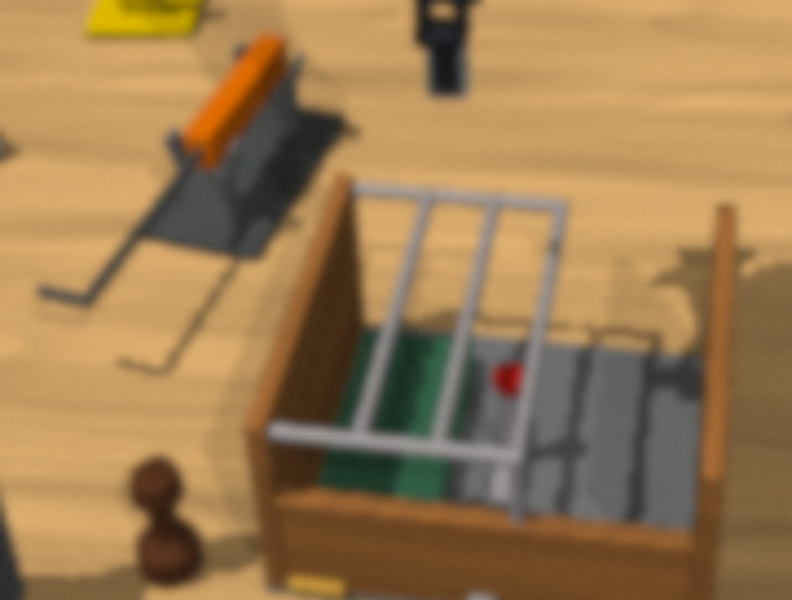

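View pics/b2.png

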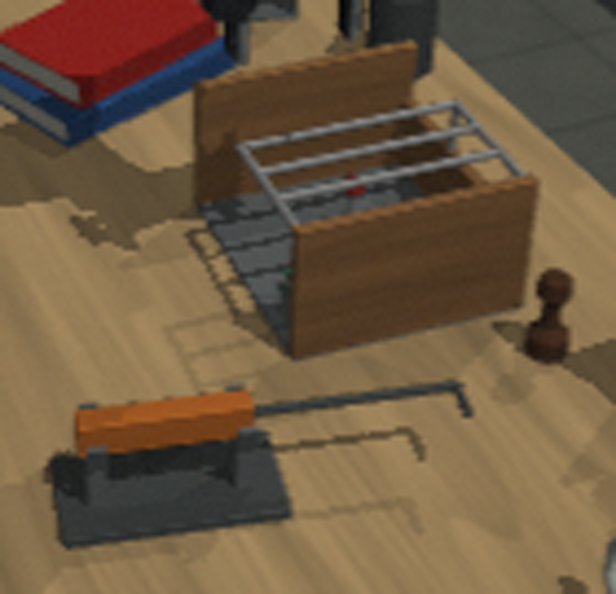

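```bash
cat > fit.py <<'E'
from h import *
from scipy.optimize import least_squares
ci={n:camera_info(n) for n in('scene','side')}
off={'scene':(145,165),'side':(220,135)}
px=lambda n,u,v:np.array([u/4.4+off[n][0],v/4.4+off[n][1]])
def fit(obs,x0,t=False):
    def P(p,m):
        m=np.array(m,float).copy()
        if t: m[1]+=np.sign(m[1])*p[3]*(abs(m[1])>108.5)
        c,s=np.cos(p[2]),np.sin(p[2]);m/=1000
        return [p[0]+c*m[0]-s*m[1],p[1]+s*m[0]+c*m[1],m[2]]
    f=lambda p:np.concatenate([proj(n,P(p,m),ci[n])-px(n,u,v) for n,u,v,m in obs])
    r=least_squares(f,x0,loss='soft_l1');print(r.x,np.degrees(r.x[2]));print(f(r.x).reshape(-1,2).round(1).tolist());return r.x
S,D='scene','side'
pole=[(S,85,300,(219,0,70)),(S,42,292,(219,-34,70)),(S,265,36,(-65,-11,85)),(S,287,42,(-65,11,85)),
 (D,460,387,(219,0,70)),(D,468,413,(219,-34,70)),(D,253,435,(65,-11,55)),(D,253,393,(65,11,85)),(D,78,455,(-65,-11,55)),(D,77,412,(-65,-11,85))]
if __name__=='__main__':
    fit(pole,[.55,-.1,0])
    bay=[(S,480,338,(-90,10,6)) ][:0]+[(D,293,355,(-90,-109,0)),(D,297,232,(-90,-109,130)),(D,535,180,(120,-109,130)),(D,522,308,(120,-109,0)),
    (D,197,85,(-90,108,130)),(S,717,205,(-90,108,130)),(S,735,205,(-90,109,130)),(S,352,180,(-90,-108,130)),(S,338,178,(-90,-109,130)),(S,248,428,(120,-109,130)),(S,272,428,(120,-108,130)),(S,722,475,(120,109,130))]
    fit(bay,[.75,0.05,0,12],True)
    # knob
    k=least_squares(lambda p:np.concatenate([proj(S,p,ci[S])-px(S,510,380),proj(D,p,ci[D])-px(D,355,185)]),[.75,.05,.07]);print(k.x,k.fun)
E
python3 fit.py
```

```text
[ 0.44218067 -0.17310699 -0.2416807 ] -13.847284057508181
[[0.1, 0.3], [-1.3, -0.4], [-0.2, -1.1], [1.1, -1.4], [-0.5, -0.7], [0.7, 0.3], [0.7, -0.4], [-0.5, -2.4], [0.3, -0.2], [0.1, 2.6]]
[ 0.69268499  0.0347003  -0.06783154  8.47868605] -3.886460944581479
[[-0.0, 0.8], [0.1, -0.6], [1.3, -0.9], [0.3, -1.1], [0.3, 0.2], [0.1, -0.9], [-0.2, -0.6], [0.6, -1.8], [0.3, -1.7], [-0.1, -0.1], [-1.3, 0.4], [0.4, 0.4]]
[0.70531767 0.03321757 0.07172827] [-0.06104062  0.05766802 -0.09901608 -0.0812701 ]
```

```bash
cat > plan.py <<'E'
from h import *
def plan(pos,yaw=None,n=None,step=1.0):
    """rows (units, deg) to TCP pos with tool y along pole y at pole yaw (deg); tool kept pointing down"""
    o=get_obs(); q=R.from_quat(o['ee_rot']); p=np.array(o['position'])
    c,s=(np.cos(np.radians(yaw)),np.sin(np.radians(yaw))) if yaw is not None else (0,0)
    T=R.from_matrix(np.array([[-c,-s,0],[-s,c,0],[0,0,-1]])) if yaw is not None else q
    rv=np.degrees((q.inv()*T).as_rotvec()); d=np.array(pos)-p
    n=n or int(max(np.ceil(np.abs(rv).max()/10.7),np.ceil(np.linalg.norm(d)/.025/step),1))
    print('n',n,'at',p.round(4),'rv',rv.round(2))
    for i in range(n):
        print((q.inv().apply(d/n)/.025).round(2).tolist(),(rv/n).round(2).tolist()); q=q*R.from_rotvec(np.radians(rv/n))
E
python3 -c "
from plan import *
plan([.442,-.173,.16],-13.85)"
```

```text
n 11 at [ 0.6247 -0.      0.2306] rv [-6.000e-02 -4.000e-02 -7.615e+01]
[-0.63, -0.66, 0.26] [-0.01, -0.0, -6.92]
[-0.54, -0.74, 0.26] [-0.01, -0.0, -6.92]
[-0.45, -0.8, 0.26] [-0.01, -0.0, -6.92]
[-0.35, -0.84, 0.26] [-0.01, -0.0, -6.92]
[-0.25, -0.88, 0.26] [-0.01, -0.0, -6.92]
[-0.14, -0.9, 0.26] [-0.01, -0.0, -6.92]
[-0.03, -0.91, 0.26] [-0.01, -0.0, -6.92]
[0.08, -0.91, 0.26] [-0.01, -0.0, -6.92]
[0.19, -0.9, 0.26] [-0.01, -0.0, -6.92]
[0.3, -0.87, 0.26] [-0.01, -0.0, -6.92]
[0.4, -0.82, 0.26] [-0.01, -0.0, -6.92]
```

Emit:
{"name": "move_arm", "arguments": {"moves": [[[-0.63, -0.66, 0.26], [0, 0, -6.9], 1], [[-0.54, -0.74, 0.26], [0, 0, -6.9], 1], [[-0.45, -0.8, 0.26], [0, 0, -6.9], 1], [[-0.35, -0.84, 0.26], [0, 0, -6.9], 1], [[-0.25, -0.88, 0.26], [0, 0, -6.9], 1]]}}

```text
clock: 0.72
position: [0.5411, -0.0789, 0.1983]
ee_rot: [0.464, 0.886, -0.0, -0.0]
ft_force: [0.8, -1.2, 0.0]
grip_width: 1.004
```

Emit:
{"name": "move_arm", "arguments": {"moves": [[[-0.14, -0.9, 0.26], [0, 0, -6.9], 1], [[-0.03, -0.91, 0.26], [0, 0, -6.9], 1], [[0.08, -0.91, 0.26], [0, 0, -6.9], 1], [[0.19, -0.9, 0.26], [0, 0, -6.9], 1], [[0.3, -0.87, 0.26], [0, 0, -6.9], 1]]}}

```text
clock: 1.35
position: [0.4578, -0.1572, 0.1659]
ee_rot: [0.18, 0.984, 0.0, -0.0]
ft_force: [0.1, -0.6, 0.1]
grip_width: 0.999
```

Emit:
{"name": "move_arm", "arguments": {"moves": [[[0.4, -0.82, 0.26], [0, 0, -7.1], 1], [[0, 0, 0], [0, 0, 0], 1], [[0, 0, 0], [0, 0, 0], 1]]}}

```text
clock: 1.72
position: [0.4424, -0.1718, 0.16]
ee_rot: [0.122, 0.993, 0.0, 0.0]
ft_force: [1.4, 0.7, 0.2]
grip_width: 0.999
```

Run:
```python
from h import *
o=get_obs();print(o['position'],o['joint_pos'].round(2),o['clock'],o['ft_force'])
c=camera_info('wrist');im=save('wrist','w1.png')
a=np.radians(-13.85);Rz=np.array([[np.cos(a),-np.sin(a)],[np.sin(a),np.cos(a)]])
for m in[(65,-11,85),(65,11,85),(-65,-11,85),(-65,11,85),(219,0,70),(219,-34,70)]:
    xy=np.array([.4422,-.1731])+Rz@(np.array(m[:2])/1000);print(m,proj('wrist',[*xy,m[2]/1000],c).round(1))
```

```text
[ 0.44238769 -0.17176154  0.15995067] [ 0.33  0.06 -0.06  1.94  0.    1.14  1.6 ] 1.725 [1.42145069 0.66049712 0.19344931]
(65, -11, 85) [241.5 265.1]
(65, 11, 85) [265.3 265.1]
(-65, -11, 85) [238.8 119.3]
(-65, 11, 85) [266.7 119.3]
(219, 0, 70) [254.  377.7]
(219, -34, 70) [224.  377.7]
```

View pics/w1.png

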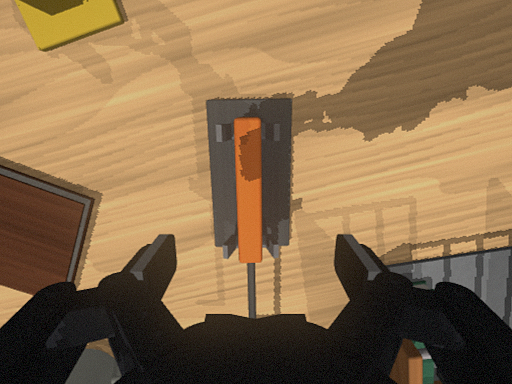

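Run:
```python
from h import *
c=camera_info('wrist');im=cv2.imread('pics/w1.png').astype(int)
m=((im[:,:,2]>90)&(im[:,:,2]>im[:,:,1]*1.7)&(im[:,:,0]<70)).astype(np.uint8)
P=[]
for v in(130,150,170,190,210,230,250,256):
    u=np.where(m[v,215:290])[0]+215;P.append(ray('wrist',(u.min()+u.max()+1)/2,v,.085,c)[:2]);print(v,u.min(),u.max())
ys=np.where(m[:,250])[0];print(ys.min(),ys.max())
P=np.array(P);d=P-P.mean(0);dir=np.linalg.svd(d)[2][0];dir*=np.sign(dir[0])
e=[ray('wrist',249,119,.085,c)[:2],ray('wrist',251,262.5,.085,c)[:2]]
print('yaw',np.degrees(np.arctan2(dir[1],dir[0])),'ctr',np.mean(e,0),'len',np.linalg.norm(e[1]-e[0]))
```

```text
130 234 260
150 235 260
170 236 261
190 236 261
210 237 261
230 238 261
250 239 261
256 239 261
117 262
yaw -12.98500365182317 ctr [ 0.44035604 -0.17510282] len 0.1275823415566335
```

```bash
python3 -c "
from plan import *
plan([.441,-.1752,.051],-13.1)"
```

```text
n 5 at [ 0.4426 -0.1716  0.16  ] rv [ 0.02  0.03 -0.84]
[0.01, -0.03, 0.87] [0.0, 0.01, -0.17]
[0.01, -0.03, 0.87] [0.0, 0.01, -0.17]
[0.01, -0.03, 0.87] [0.0, 0.01, -0.17]
[0.01, -0.03, 0.87] [0.0, 0.01, -0.17]
[0.01, -0.03, 0.87] [0.0, 0.01, -0.17]
```

Emit:
{"name": "move_arm", "arguments": {"moves": [[[0, -0.1, 0.87], [0, 0, -0.4], 1], [[0, -0.05, 0.87], [0, 0, -0.4], 1], [[0, 0, 0.87], [0, 0, 0], 1], [[0.03, 0, 0.87], [0, 0, 0], 1], [[0.02, 0, 0.87], [0, 0, 0], 1]]}}

```text
clock: 2.4
position: [0.4406, -0.1749, 0.0505]
ee_rot: [0.114, 0.993, 0.0, 0.0]
ft_force: [-0.0, 0.0, -0.0]
grip_width: 0.999
```

Emit:
{"name": "move_arm", "arguments": {"moves": [[[0, 0, 0], [0, 0, 0], 1], [[0, 0, 0], [0, 0, 0], 0], [[0, 0, 0], [0, 0, 0], 0], [[0, 0, 0], [0, 0, 0], 0], [[0, 0, 0], [0, 0, 0], 0]], "squeeze": 80}}

```text
clock: 3.02
position: [0.4403, -0.1758, 0.0517]
ee_rot: [0.114, 0.993, -0.0, 0.001]
ft_force: [-0.9, -0.2, 7.1]
grip_width: 0.246
```

Emit:
{"name": "move_arm", "arguments": {"moves": [[[0, 0, 0], [0, 0, 0], 0], [[0, 0, 0], [0, 0, 0], 0]]}}

```text
clock: 3.28
position: [0.4403, -0.1758, 0.0517]
ee_rot: [0.114, 0.993, -0.0, 0.001]
ft_force: [-1.3, -0.7, 7.0]
grip_width: 0.251
```

Run:
```python
from h import *
o=get_obs();print(o['position'],R.from_quat(o['ee_rot']).as_matrix()[:,1],o['clock'],o['ft_force'],o['torque'],o['grip_width'])
```

```text
[ 0.44027837 -0.17584428  0.05173138] [ 2.26786636e-01  9.73944465e-01 -2.62228140e-05] 3.275 [-1.29124286 -0.7000303   7.02160615] [ 0.13827227  0.27047623 -0.03066937] 0.250542871702771
```

Emit:
{"name": "move_arm", "arguments": {"moves": [[[0, 0, -0.4], [0, 0, 0], 0], [[0, 0, -0.9], [0, 0, 0], 0], [[0, 0, -1], [0, 0, 0], 0], [[0, 0, -1], [0, 0, 0], 0], [[0, 0, -1], [0, 0, 0], 0]]}}

```text
clock: 3.9
position: [0.4395, -0.1756, 0.1597]
ee_rot: [0.114, 0.993, 0.0, -0.0]
ft_force: [1.2, 0.3, -1.9]
grip_width: 0.246
```

Emit:
{"name": "move_arm", "arguments": {"moves": [[[0, 0, -0.7], [0, 0, 0], 0], [[0, 0, 0], [0, 0, 0], 0]]}}

```text
clock: 4.15
position: [0.4404, -0.1759, 0.1774]
ee_rot: [0.114, 0.993, -0.0, 0.001]
ft_force: [0.1, -0.2, -1.5]
grip_width: 0.247
```

Run:
```python
from plan import *
o=get_obs();print(o['clock'],o['ft_force'],o['torque'],o['grip_width'])
save('wrist','w2.png')
plan([.5117,.1292,.175],-3.9)
```

```text
4.15 [ 0.07771183 -0.18341558 -1.53061823] [-0.05694172  0.05518817  0.01899357] 0.24666436816836768
n 13 at [ 0.4398 -0.1757  0.1763] rv [-0.    0.04 -9.2 ]
[-0.0, 0.96, 0.0] [-0.0, 0.0, -0.71]
[-0.01, 0.96, 0.0] [-0.0, 0.0, -0.71]
[-0.03, 0.96, 0.0] [-0.0, 0.0, -0.71]
[-0.04, 0.96, 0.0] [-0.0, 0.0, -0.71]
[-0.05, 0.96, 0.0] [-0.0, 0.0, -0.71]
[-0.06, 0.96, 0.0] [-0.0, 0.0, -0.71]
[-0.07, 0.96, 0.0] [-0.0, 0.0, -0.71]
[-0.09, 0.96, 0.0] [-0.0, 0.0, -0.71]
[-0.1, 0.96, 0.0] [-0.0, 0.0, -0.71]
[-0.11, 0.96, 0.0] [-0.0, 0.0, -0.71]
[-0.12, 0.96, 0.0] [-0.0, 0.0, -0.71]
[-0.13, 0.95, 0.0] [-0.0, 0.0, -0.71]
[-0.15, 0.95, 0.0] [-0.0, 0.0, -0.71]
```

View pics/w2.png

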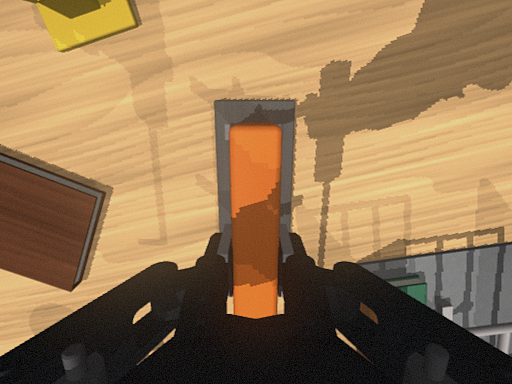

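Emit:
{"name": "move_arm", "arguments": {"moves": [[[0, 0.6, 0], [0, 0, -0.7], 0], [[0, 1, 0], [0, 0, -0.7], 0], [[0, 1, 0], [0, 0, -0.7], 0], [[-0.05, 1, 0], [0, 0, -0.7], 0], [[-0.05, 1, 0], [0, 0, -0.7], 0]]}}

```text
clock: 4.82
position: [0.465, -0.0615, 0.1751]
ee_rot: [0.083, 0.997, 0.0, -0.001]
ft_force: [-0.4, -0.5, -1.9]
grip_width: 0.247
```

Emit:
{"name": "move_arm", "arguments": {"moves": [[[-0.05, 1, 0], [0, 0, -0.7], 0], [[-0.1, 1, 0], [0, 0, -0.7], 0], [[-0.1, 1, 0], [0, 0, -0.7], 0], [[-0.1, 1, 0], [0, 0, -0.7], 0], [[-0.1, 1, 0], [0, 0, -0.7], 0]]}}

```text
clock: 5.45
position: [0.4936, 0.0606, 0.1751]
ee_rot: [0.052, 0.999, 0.0, -0.001]
ft_force: [-0.4, -0.2, -2.1]
grip_width: 0.242
```

Emit:
{"name": "move_arm", "arguments": {"moves": [[[-0.15, 1, 0], [0, 0, -0.7], 0], [[-0.15, 1, 0], [0, 0, -0.7], 0], [[-0.15, 0.8, 0], [0, 0, -0.8], 0], [[0, 0, 0], [0, 0, 0], 0], [[0, 0, 0], [0, 0, 0], 0]]}}

```text
clock: 6.08
position: [0.5119, 0.1267, 0.1757]
ee_rot: [0.034, 0.999, -0.0, -0.0]
ft_force: [0.8, -0.5, -1.5]
grip_width: 0.246
```

Run:
```python
from plan import *
o=get_obs();print(o['clock'],o['ft_force'],o['grip_width'])
plan([.5117,.1292,.175],-3.9)
a=save('scene','c.png');b=save('side','d.png')
A=cv2.resize(a[165:315,165:325],(640,600),interpolation=cv2.INTER_CUBIC)[:,:,::-1]
cv2.imwrite('pics/c2.png',A)
```

```text
6.075 [ 0.78977341 -0.5136536  -1.50703683] 0.24635734966413553
n 1 at [0.5119 0.1267 0.1757] rv [-0.03 -0.04 -0.02]
[0.01, 0.1, 0.03] [-0.03, -0.04, -0.02]
```

View pics/c2.png

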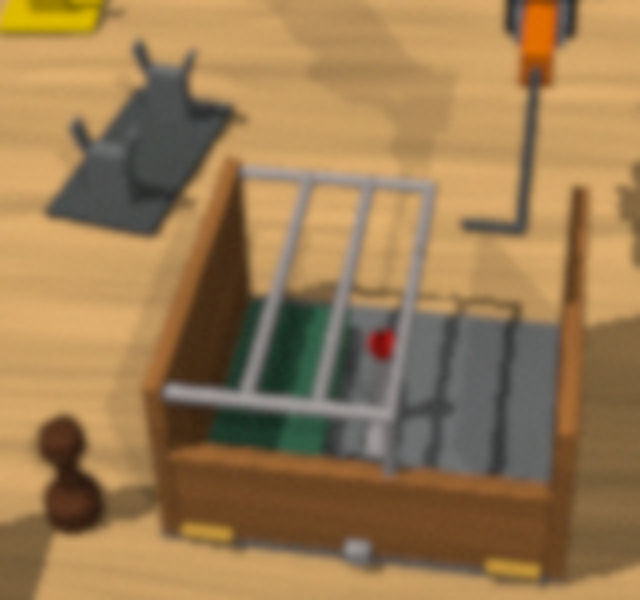

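Run:
```python
from h import *
p=np.array([.512,.127,.194]);Rz=R.from_euler('z',-3.9,degrees=True)
for m,u in(((.219,0,0),(295.5,222)),((.219,-.034,0),(281.3,221))):print(proj('scene',p+Rz.apply(m)),u)
```

```text
[295.42678798 221.75473124] (295.5, 222)
[280.04528557 220.44972299] (281.3, 221)
```

Emit:
{"name": "move_arm", "arguments": {"moves": [[[0, 0, 0.5], [0, 0, 0], 0], [[0, 0, 1], [0, 0, 0], 0], [[0, 0, 1], [0, 0, 0], 0], [[0, 0, 1], [0, 0, 0], 0], [[0, 0, 0.6], [0, 0, 0], 0]]}}

```text
clock: 6.8
position: [0.5113, 0.1266, 0.0718]
ee_rot: [0.034, 0.999, -0.0, -0.001]
ft_force: [-0.5, -0.1, -0.6]
grip_width: 0.246
```

Emit:
{"name": "move_arm", "arguments": {"moves": [[[0, 0, 0.9], [0, 0, 0], 0], [[0, 0, 0.85], [0, 0, 0], 0], [[0, 0, 0], [0, 0, 0], 0], [[0, 0, 0], [0, 0, 0], 0]]}}

```text
clock: 7.3
position: [0.5126, 0.1274, 0.0306]
ee_rot: [0.034, 0.999, 0.0, 0.0]
ft_force: [0.8, -0.1, -1.5]
grip_width: 0.246
```

Emit:
{"name": "move_arm", "arguments": {"moves": [[[0, -0.5, 0], [0, 0, 0], 0], [[0, -0.6, 0], [0, 0, 0], 0], [[0, -0.6, 0], [0, 0, 0], 0], [[0, -0.5, 0], [0, 0, 0], 0], [[0, -0.37, 0], [0, 0, 0], 0]]}}

```text
clock: 7.92
position: [0.5077, 0.062, 0.0299]
ee_rot: [0.034, 0.999, -0.0, 0.0]
ft_force: [-0.8, -0.4, -1.2]
grip_width: 0.246
```

Emit:
{"name": "move_arm", "arguments": {"moves": [[[0, 0, 0], [0, 0, 0], 0], [[0, 0, 0], [0, 0, 0], 0]]}}

```text
clock: 8.18
position: [0.5078, 0.0637, 0.0298]
ee_rot: [0.034, 0.999, 0.0, 0.0]
ft_force: [-0.6, 0.8, -0.6]
grip_width: 0.248
```

Run:
```python
from h import *
o=get_obs();print(o['clock'],o['position'],o['ft_force'],o['grip_width'])
a=save('scene','e.png');b=save('side','f.png')
A=cv2.resize(a[200:300,190:310],(600,500),interpolation=cv2.INTER_CUBIC)[:,:,::-1]
cv2.imwrite('pics/e2.png',A)
```

```text
8.175 [0.50780837 0.06370686 0.02984945] [-0.6210417   0.84479974 -0.64426289] 0.24794193525016325
```

View pics/e2.png

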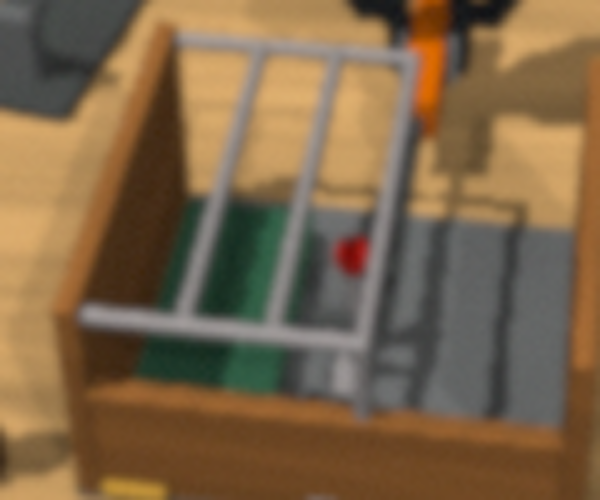

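Emit:
{"name": "move_arm", "arguments": {"moves": [[[0.1, 0, 0], [0, 0, 0], 0], [[0.1, 0, 0], [0, 0, 0], 0], [[0.1, 0, 0], [0, 0, 0], 0], [[0.1, 0, 0], [0, 0, 0], 0], [[0.1, 0, 0], [0, 0, 0], 0]]}}

```text
clock: 8.9
position: [0.4955, 0.064, 0.03]
ee_rot: [0.034, 0.999, 0.0, 0.0]
ft_force: [3.9, 0.4, -2.1]
grip_width: 0.249
```

Emit:
{"name": "move_arm", "arguments": {"moves": [[[0.1, 0, 0], [0, 0, 0], 0], [[0.1, 0, 0], [0, 0, 0], 0], [[0.1, 0, 0], [0, 0, 0], 0], [[0.1, 0, 0], [0, 0, 0], 0]]}}

```text
clock: 9.4
position: [0.4854, 0.0647, 0.0299]
ee_rot: [0.034, 0.999, 0.0, 0.0]
ft_force: [4.1, 0.3, -1.2]
grip_width: 0.249
```

Run:
```python
from h import *
o=get_obs();print(o['clock'],o['position'],o['ft_force'],o['torque'],o['grip_width'])
a=save('scene','g.png')
def red(f):
    m=cv2.imread(f)[225:275,235:285].astype(int);k=(m[:,:,2]>120)&(m[:,:,1]<60)&(m[:,:,0]<60);v,u=np.where(k);return u.mean()+235,v.mean()+225,k.sum()
print(red('pics/e.png'),red('pics/g.png'))
```

```text
9.4 [0.48536079 0.06470323 0.02993648] [ 4.06002989  0.26092535 -1.23224467] [-0.10428094 -0.72115414  0.0328354 ] 0.24932246885427445
(np.float64(260.10526315789474), np.float64(250.26315789473685), np.int64(19)) (np.float64(260.82608695652175), np.float64(247.52173913043478), np.int64(23))
```

Emit:
{"name": "move_arm", "arguments": {"moves": [[[0.1, 0, 0], [0, 0, 0], 0], [[0.1, 0, 0], [0, 0, 0], 0], [[0.1, 0, 0], [0, 0, 0], 0], [[0.06, 0, 0], [0, 0, 0], 0]]}}

```text
clock: 9.95
position: [0.4762, 0.0653, 0.0298]
ee_rot: [0.034, 0.999, -0.0, 0.0]
ft_force: [3.1, -0.4, -1.5]
grip_width: 0.241
```

Emit:
{"name": "move_arm", "arguments": {"moves": [[[0.04, 0, 0], [0, 0, 0], 0], [[0.03, 0, 0], [0, 0, 0], 0]]}}

```text
clock: 10.2
position: [0.4746, 0.0654, 0.0299]
ee_rot: [0.034, 0.999, 0.0, 0.0]
ft_force: [2.9, -0.1, -2.4]
grip_width: 0.246
```

Emit:
{"name": "move_arm", "arguments": {"moves": [[[0.04, 0, 0], [0, 0, 0], 0], [[0.04, 0, 0], [0, 0, 0], 0]]}}

```text
clock: 10.45
position: [0.4726, 0.0656, 0.0298]
ee_rot: [0.034, 0.999, 0.0, 0.0]
ft_force: [2.6, -0.8, -1.6]
grip_width: 0.245
```

Emit:
{"name": "move_arm", "arguments": {"moves": [[[0.04, 0, 0], [0, 0, 0], 0], [[0.04, 0, 0], [0, 0, 0], 0]]}}

```text
clock: 10.7
position: [0.4706, 0.0657, 0.0298]
ee_rot: [0.034, 0.999, -0.0, 0.0]
ft_force: [4.2, -0.2, -1.8]
grip_width: 0.248
```

Emit:
{"name": "move_arm", "arguments": {"moves": [[[0.04, 0, 0], [0, 0, 0], 0], [[0.04, 0, 0], [0, 0, 0], 0]]}}

```text
clock: 10.95
position: [0.4685, 0.0658, 0.0298]
ee_rot: [0.034, 0.999, 0.0, 0.0]
ft_force: [4.3, 0.5, -1.8]
grip_width: 0.246
```

Emit:
{"name": "move_arm", "arguments": {"moves": [[[0.04, 0, 0], [0, 0, 0], 0], [[0.04, 0, 0], [0, 0, 0], 0]]}}

```text
clock: 11.2
position: [0.4666, 0.066, 0.0298]
ee_rot: [0.034, 0.999, 0.0, 0.0]
ft_force: [3.3, -0.1, -1.8]
grip_width: 0.242
```

Emit:
{"name": "move_arm", "arguments": {"moves": [[[0.04, 0, 0], [0, 0, 0], 0], [[0.04, 0, 0], [0, 0, 0], 0]]}}

```text
clock: 11.45
position: [0.4646, 0.0661, 0.0298]
ee_rot: [0.034, 0.999, 0.0, 0.0]
ft_force: [3.9, -0.2, -1.4]
grip_width: 0.242
```

Emit:
{"name": "move_arm", "arguments": {"moves": [[[0.04, 0, 0], [0, 0, 0], 0], [[0.04, 0, 0], [0, 0, 0], 0]]}}

```text
clock: 11.7
position: [0.4626, 0.0663, 0.0299]
ee_rot: [0.034, 0.999, 0.0, 0.0]
ft_force: [3.1, -0.5, -1.1]
grip_width: 0.243
```

Emit:
{"name": "move_arm", "arguments": {"moves": [[[0.04, 0, 0], [0, 0, 0], 0], [[0.04, 0, 0], [0, 0, 0], 0]]}}

```text
clock: 11.95
position: [0.4606, 0.0664, 0.0298]
ee_rot: [0.034, 0.999, 0.0, 0.0]
ft_force: [4.5, 0.7, -1.9]
grip_width: 0.247
```

Emit:
{"name": "move_arm", "arguments": {"moves": [[[0.04, 0, 0], [0, 0, 0], 0], [[0.04, 0, 0], [0, 0, 0], 0]]}}

```text
clock: 12.2
position: [0.4586, 0.0665, 0.0298]
ee_rot: [0.034, 0.999, 0.0, 0.0]
ft_force: [3.3, -0.7, -2.0]
grip_width: 0.25
```

Emit:
{"name": "move_arm", "arguments": {"moves": [[[0.04, 0, 0], [0, 0, 0], 0], [[0.04, 0, 0], [0, 0, 0], 0]]}}

```text
clock: 12.45
position: [0.4576, 0.0666, 0.0302]
ee_rot: [0.034, 0.999, 0.0, 0.001]
ft_force: [9.3, -1.5, -2.8]
grip_width: 0.242
```

Emit:
{"name": "move_arm", "arguments": {"moves": [[[0.01, 0, 0], [0, 0, 0], 0]]}}

```text
clock: 12.58
position: [0.4576, 0.0666, 0.0303]
ee_rot: [0.034, 0.999, 0.0, 0.001]
ft_force: [8.9, -0.5, -3.3]
grip_width: 0.246
```

Emit:
{"name": "move_arm", "arguments": {"moves": [[[0.02, 0, 0], [0, 0, 0], 0]]}}

```text
clock: 12.7
position: [0.4575, 0.0666, 0.0304]
ee_rot: [0.034, 0.999, 0.0, 0.002]
ft_force: [11.0, -1.2, -4.3]
grip_width: 0.246
```

Run:
```python
from h import *
for i in range(4):
    o=get_obs();camera('side');print(o['clock'],o['position'][0],o['ft_force'],o['torque'])
```

```text
12.7 0.45749057952408967 [10.96261429 -1.20935916 -4.26386661] [-0.14725242 -1.78358134  0.09517575]
12.75 0.45749480581619517 [ 9.87515618 -0.88566931 -4.53797701] [-0.08990502 -1.63301672  0.13048088]
12.8 0.45751973800789225 [ 9.23689951 -1.29233685 -3.3362684 ] [-0.14208296 -1.58684981  0.10919066]
12.85 0.4575088119501969 [ 9.65197876 -0.96507533 -4.34856744] [-0.120715   -1.64809079  0.08640958]
```

Emit:
{"name": "move_arm", "arguments": {"moves": [[[0.02, 0, 0], [0, 0, 0], 0], [[0.015, 0, 0], [0, 0, 0], 0]]}}

```text
clock: 13.15
position: [0.4574, 0.0666, 0.0307]
ee_rot: [0.034, 0.999, 0.0, 0.002]
ft_force: [13.5, -2.4, -4.5]
grip_width: 0.244
```

Run:
```python
from h import *
for i in range(4):
    o=get_obs();camera('side');print(o['clock'],o['position'],o['ft_force'],o['torque'][1])
```

```text
13.15 [0.45739313 0.06662828 0.03066048] [13.51284366 -2.43410156 -4.51971862] -2.178665690260764
13.2 [0.4573513  0.06661894 0.03065898] [14.3355803  -1.45544909 -4.69086904] -2.054194898720163
13.25 [0.45735867 0.06662873 0.03065192] [13.72400984 -0.07210869 -4.4126426 ] -2.077425272353877
13.3 [0.45735582 0.06662366 0.03063948] [12.25912045 -1.57653221 -4.60514818] -2.0540035178840643
```

Emit:
{"name": "move_arm", "arguments": {"moves": [[[-0.005, 0, 0], [0, 0, 0], 0], [[0, 0, 0], [0, 0, 0], 0], [[0, 0, 0], [0, 0, 0], 0], [[0, 0, 0], [0, 0, 0], 0], [[0, 0, 0], [0, 0, 0], 0]]}}

```text
clock: 13.98
position: [0.4573, 0.0666, 0.0306]
ee_rot: [0.034, 0.999, 0.0, 0.002]
ft_force: [11.4, -1.4, -4.2]
grip_width: 0.247
```

Emit:
{"name": "move_arm", "arguments": {"moves": [[[0, 0, 0], [0, 0, 0], 0], [[0, 0, 0], [0, 0, 0], 0]]}}

```text
clock: 14.22
position: [0.4573, 0.0666, 0.0306]
ee_rot: [0.034, 0.999, 0.0, 0.002]
ft_force: [12.0, -0.7, -4.1]
grip_width: 0.246
```

Run:
```python
from h import *
for i in range(3):
    o=get_obs();camera('side');print(o['clock'],o['position'],o['ft_force'],o['torque'][1])
```

```text
14.225 [0.45726487 0.06660607 0.03055689] [12.02442357 -0.6775     -4.08602584] -1.932655701466532
14.275 [0.45727191 0.06662681 0.03057464] [11.98967081 -0.14970947 -3.88719871] -1.8891988749429873
14.325 [0.45724701 0.06661107 0.03055212] [11.52659144 -1.58891237 -3.96389879] -1.8477121077703804
```

Emit:
{"name": "move_arm", "arguments": {"moves": [[[-0.06, 0, 0], [0, 0, 0], 0], [[-0.1, 0, 0], [0, 0, 0], 0], [[-0.15, 0, 0], [0, 0, 0], 0], [[-0.15, 0, 0], [0, 0, 0], 0], [[0, 0, 0], [0, 0, 0], 0]]}}

```text
clock: 15.0
position: [0.4666, 0.066, 0.0297]
ee_rot: [0.034, 0.999, 0.0, -0.0]
ft_force: [0.1, -0.2, -1.7]
grip_width: 0.243
```

Run:
```python
from h import *
o=get_obs();print(o['clock'],o['position'],o['ft_force'],o['torque'])
```

```text
15.0 [0.46664696 0.06595301 0.02967232] [ 0.14108704 -0.1958215  -1.67396434] [-5.80197892e-05  4.79300819e-02 -2.79168509e-02]
```

Emit:
{"name": "move_arm", "arguments": {"moves": [[[0, 0.5, 0], [0, 0, 0], 0], [[0, 0.6, 0], [0, 0, 0], 0], [[0, 0.6, 0], [0, 0, 0], 0], [[0, 0.5, 0], [0, 0, 0], 0], [[0, 0.35, 0], [0, 0, 0], 0]]}}

```text
clock: 15.62
position: [0.4709, 0.1307, 0.0298]
ee_rot: [0.034, 0.999, 0.0, -0.0]
ft_force: [-0.8, -0.3, -2.2]
grip_width: 0.245
```

Emit:
{"name": "move_arm", "arguments": {"moves": [[[0, 0, -0.3], [0, 0, 0], 0], [[0, 0, -0.9], [0, 0, 0], 0], [[0, 0, -1], [0, 0, 0], 0], [[0, 0, -1], [0, 0, 0], 0], [[0, 0, -1], [0, 0, 0], 0]]}}

```text
clock: 16.25
position: [0.4709, 0.1289, 0.1361]
ee_rot: [0.034, 0.999, -0.0, 0.0]
ft_force: [0.5, -0.1, -1.1]
grip_width: 0.247
```

Emit:
{"name": "move_arm", "arguments": {"moves": [[[0, 0, -1], [0, 0, 0], 0], [[0, 0, -0.6], [0, 0, 0], 0], [[0, 0, 0], [0, 0, 0], 0], [[0, 0, 0], [0, 0, 0], 0]]}}

```text
clock: 16.75
position: [0.4705, 0.1292, 0.1739]
ee_rot: [0.034, 0.999, -0.0, -0.001]
ft_force: [-0.7, 0.5, -2.6]
grip_width: 0.246
```

Run:
```python
from plan import *
o=get_obs();print(o['clock'],o['ft_force'],o['torque'],o['grip_width'])
a=save('scene','i.png');b=save('side','j.png')
A=cv2.resize(a[150:300,190:330],(560,600),interpolation=cv2.INTER_CUBIC)
B=cv2.resize(b[130:230,240:360],(720,600),interpolation=cv2.INTER_CUBIC)[:,:240*0+720]
B=cv2.resize(B,(540,450));C=np.zeros((600,1100,3),np.uint8);C[:,:560]=A;C[:450,560:]=B
C=cv2.resize(C,(800,436));cv2.imwrite('pics/ij.png',C[:,:,::-1])
plan([.4403,-.1758,.175],-13.1)
```

```text
16.75 [-0.66177908  0.45766788 -2.6471925 ] [-0.0279535  -0.01850021 -0.04423082] 0.2463350347501267
n 13 at [0.4704 0.1293 0.1738] rv [-0.03 -0.09  9.2 ]
[0.03, -0.94, -0.0] [-0.0, -0.01, 0.71]
[0.02, -0.94, -0.0] [-0.0, -0.01, 0.71]
[0.01, -0.94, -0.0] [-0.0, -0.01, 0.71]
[-0.01, -0.94, -0.0] [-0.0, -0.01, 0.71]
[-0.02, -0.94, -0.0] [-0.0, -0.01, 0.71]
[-0.03, -0.94, -0.0] [-0.0, -0.01, 0.71]
[-0.04, -0.94, -0.0] [-0.0, -0.01, 0.71]
[-0.05, -0.94, -0.0] [-0.0, -0.01, 0.71]
[-0.06, -0.94, -0.0] [-0.0, -0.01, 0.71]
[-0.08, -0.94, -0.0] [-0.0, -0.01, 0.71]
[-0.09, -0.94, -0.0] [-0.0, -0.01, 0.71]
[-0.1, -0.94, -0.0] [-0.0, -0.01, 0.71]
[-0.11, -0.94, -0.0] [-0.0, -0.01, 0.71]
```

View pics/ij.png

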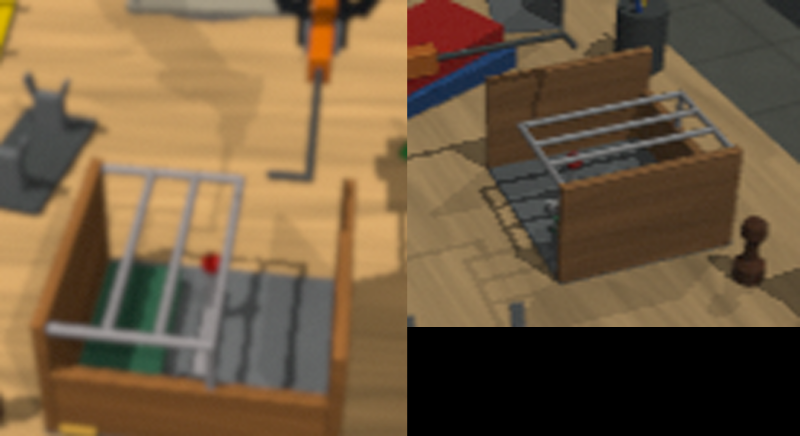

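Emit:
{"name": "move_arm", "arguments": {"moves": [[[0, -0.6, 0], [0, 0, 0.7], 0], [[0, -1, 0], [0, 0, 0.7], 0], [[0, -1, 0], [0, 0, 0.7], 0], [[0, -1, 0], [0, 0, 0.7], 0], [[0, -1, 0], [0, 0, 0.7], 0]]}}

```text
clock: 17.48
position: [0.4596, 0.0132, 0.1745]
ee_rot: [0.065, 0.998, -0.0, -0.0]
ft_force: [0.7, -0.2, -1.3]
grip_width: 0.244
```

Emit:
{"name": "move_arm", "arguments": {"moves": [[[0, -1, 0], [0, 0, 0.7], 0], [[-0.05, -1, 0], [0, 0, 0.7], 0], [[-0.05, -1, 0], [0, 0, 0.7], 0], [[-0.05, -1, 0], [0, 0, 0.7], 0], [[-0.1, -1, 0], [0, 0, 0.7], 0]]}}

```text
clock: 18.1
position: [0.4463, -0.1112, 0.1745]
ee_rot: [0.096, 0.995, -0.0, -0.0]
ft_force: [1.0, 0.3, -1.4]
grip_width: 0.245
```

Emit:
{"name": "move_arm", "arguments": {"moves": [[[-0.1, -1, 0], [0, 0, 0.7], 0], [[-0.1, -0.9, 0], [0, 0, 0.7], 0], [[-0.1, -0.7, 0], [0, 0, 0.8], 0], [[0, 0, 0], [0, 0, 0], 0], [[0, 0, 0], [0, 0, 0], 0]]}}

```text
clock: 18.73
position: [0.4417, -0.1739, 0.1747]
ee_rot: [0.114, 0.994, 0.0, -0.0]
ft_force: [-0.3, 0.5, -1.9]
grip_width: 0.246
```

Run:
```python
from plan import *
o=get_obs();print(o['clock'],o['ft_force'],o['torque'])
plan([.4403,-.1758,.175],-13.1)
c=camera_info('scene');p=o['position']+np.array([0,0,.0185]);q=R.from_quat(o['ee_rot']).as_matrix()
for m in((.219,0),(.219,-.034)):
    print([proj(n,p-q[:,0]*m[0]+q[:,1]*m[1]) for n in('scene','side')])
a=save('scene','k.png');b=save('side','l.png');w=save('wrist','w3.png')
C=np.zeros((600,790,3),np.uint8);C[:300,:400]=cv2.resize(a[165:265,140:273],(400,300));C[:300,400:]=cv2.resize(b[160:260,220:350],(390,300));C[300:,:400]=cv2.resize(w,(400,300))
cv2.imwrite('pics/kl.png',C[:,:,::-1])
```

```text
18.725 [-0.26267101  0.5380603  -1.87846955] [ 0.05318929  0.04198562 -0.01527531]
n 1 at [ 0.4417 -0.1739  0.1747] rv [ 0.02 -0.01  0.05]
[0.04, -0.09, -0.01] [0.02, -0.01, 0.05]
[array([157.30877985, 196.26687244]), array([327.06323078, 191.47580242])]
[array([145.15578517, 193.94561968]), array([330.53379927, 198.09681912])]
```

View pics/kl.png

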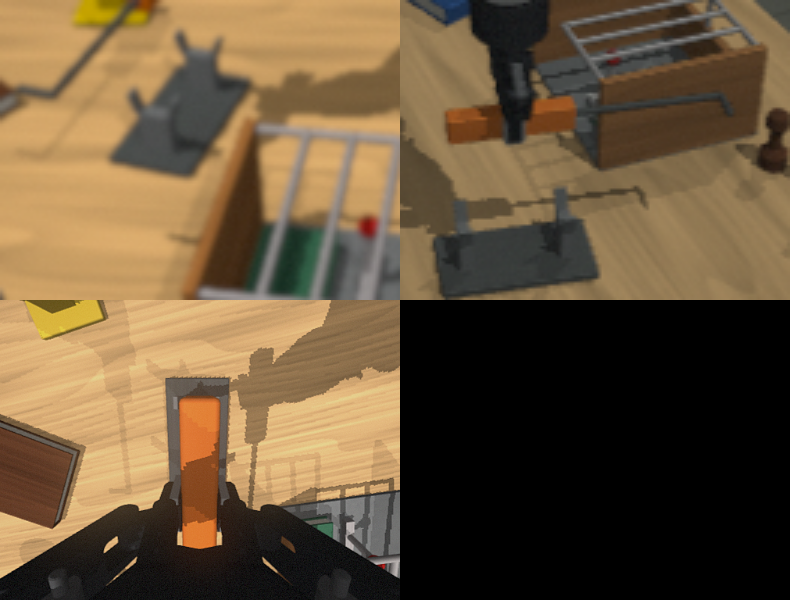

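Emit:
{"name": "move_arm", "arguments": {"moves": [[[0.04, -0.08, 0.4], [0, 0, 0], 0], [[0, 0, 0.9], [0, 0, 0], 0], [[0, 0, 1], [0, 0, 0], 0], [[0, 0, 0.8], [0, 0, 0], 0], [[0, 0, 0.5], [0, 0, 0], 0]]}}

```text
clock: 19.5
position: [0.4394, -0.1761, 0.0834]
ee_rot: [0.114, 0.993, 0.0, -0.001]
ft_force: [0.1, -0.1, -0.6]
grip_width: 0.247
```

Run:
```python
from plan import *
o=get_obs();print(o['clock'],o['ft_force'],o['torque'])
plan([.4403,-.1758,.0525],-13.1)
```

```text
19.5 [ 0.05195567 -0.1327437  -0.62075732] [-0.03096529 -0.00807301 -0.0418981 ]
n 2 at [ 0.4394 -0.1761  0.0834] rv [ 0.01 -0.09  0.01]
[-0.02, 0.01, 0.62] [0.0, -0.04, 0.01]
[-0.02, 0.01, 0.62] [0.0, -0.04, 0.01]
```

Emit:
{"name": "move_arm", "arguments": {"moves": [[[0, 0, 0.4], [0, 0, 0], 0], [[0, 0, 0.4], [0, 0, 0], 0], [[0, 0, 0.3], [0, 0, 0], 0], [[0, 0, 0.12], [0, 0, 0], 0], [[0, 0, 0], [0, 0, 0], 0]]}}

```text
clock: 20.12
position: [0.4401, -0.1764, 0.0543]
ee_rot: [0.114, 0.993, 0.0, 0.0]
ft_force: [-1.0, -0.3, -1.8]
grip_width: 0.245
```

Emit:
{"name": "move_arm", "arguments": {"moves": [[[0, 0, 0], [0, 0, 0], 0], [[0, 0, 0], [0, 0, 0], 0]]}}

```text
clock: 20.38
position: [0.4403, -0.1764, 0.0546]
ee_rot: [0.114, 0.993, -0.0, 0.0]
ft_force: [0.7, -0.3, -1.2]
grip_width: 0.251
```

Emit:
{"name": "move_arm", "arguments": {"moves": [[[0, 0, 0.04], [0, 0, 0], 0], [[0, 0, 0.04], [0, 0, 0], 0], [[0, 0, 0], [0, 0, 0], 0]]}}

```text
clock: 20.75
position: [0.44, -0.1763, 0.0522]
ee_rot: [0.114, 0.993, 0.0, -0.0]
ft_force: [-1.1, -0.5, -1.3]
grip_width: 0.249
```

Emit:
{"name": "move_arm", "arguments": {"moves": [[[0, 0, 0.03], [0, 0, 0], 0], [[0, 0, 0], [0, 0, 0], 0]]}}

```text
clock: 21.0
position: [0.4401, -0.1764, 0.0517]
ee_rot: [0.114, 0.993, 0.0, 0.0]
ft_force: [-2.6, 0.5, 2.2]
grip_width: 0.245
```

Emit:
{"name": "move_arm", "arguments": {"moves": [[[0, 0, 0], [0, 0, 0], 0.35], [[0, 0, 0], [0, 0, 0], 0.6], [[0, 0, 0], [0, 0, 0], 1], [[0, 0, 0], [0, 0, 0], 1], [[0, 0, 0], [0, 0, 0], 1]]}}

```text
clock: 21.62
position: [0.4401, -0.1763, 0.0516]
ee_rot: [0.114, 0.993, 0.0, 0.0]
ft_force: [0.8, -0.6, 0.3]
grip_width: 1.001
```

Emit:
{"name": "move_arm", "arguments": {"moves": [[[0, 0, -0.3], [0, 0, 0], 1], [[0, 0, -0.6], [0, 0, 0], 1], [[0, 0, -1], [0, 0, 0], 1], [[0, 0, -1], [0, 0, 0], 1], [[0, 0, -1], [0, 0, 0], 1]]}}

```text
clock: 22.25
position: [0.4403, -0.1764, 0.1511]
ee_rot: [0.114, 0.993, -0.0, 0.001]
ft_force: [0.7, -0.0, 0.2]
grip_width: 0.999
```

Emit:
{"name": "move_arm", "arguments": {"moves": [[[0, 0, -0.45], [0, 0, 0], 1], [[0, 0, 0], [0, 0, 0], 1], [[0, 0, 0], [0, 0, 0], 1]]}}

```text
clock: 22.62
position: [0.4396, -0.1762, 0.1595]
ee_rot: [0.114, 0.993, 0.0, -0.001]
ft_force: [-0.6, -0.6, 0.8]
grip_width: 1.001
```

Run:
```python
from h import *
o=get_obs();print(o['clock'],o['position'],o['ft_force'],o['grip_width'])
a=save('scene','m.png');b=save('side','n.png');w=save('wrist','w4.png')
o0,o1=cv2.imread('pics/a.png'),cv2.imread('pics/b.png')
C=np.zeros((600,792,3),np.uint8);C[:300,:400]=cv2.resize(a[165:290,140:307],(400,300));C[:300,400:]=cv2.resize(b[150:265,220:370],(392,300));C[300:,:400]=cv2.resize(w,(400,300))
d=cv2.absdiff(b,o1[:,:,::-1]);C[300:,400:]=cv2.resize(d,(392,300))
cv2.imwrite('pics/mn.png',C[:,:,::-1])
m=w.astype(int);k=(m[:,:,0]>90)&(m[:,:,0]>m[:,:,1]*1.7)&(m[:,:,2]<70);c=camera_info('wrist')
P=[]
for v in(130,150,170,190,210,230,250):
    u=np.where(k[v,215:290])[0]+215;P.append(ray('wrist',(u.min()+u.max()+1)/2,v,.085,c)[:2])
dd=P[-1]-P[0];v=np.where(k[:,249:251].any(1))[0];print(np.degrees(np.arctan2(dd[1],dd[0])),np.mean([ray('wrist',250,x,.085,c) for x in(v.min(),v.max()+1)],0))
```

```text
22.625 [ 0.4396085  -0.17618492  0.15951387] [-0.64942329 -0.55595405  0.76267122] 1.001037785957412
-13.049079542254695 [ 0.43875762 -0.18011098  0.085     ]
```

View pics/mn.png

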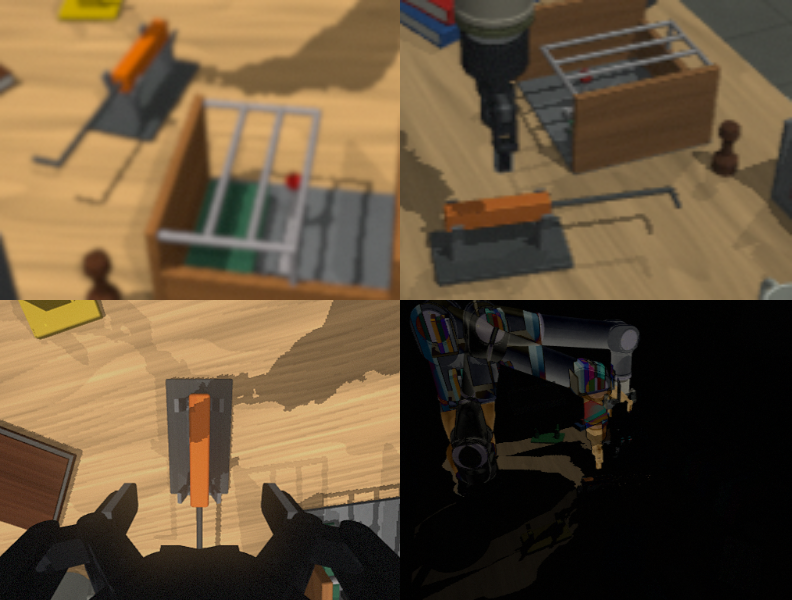

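Run:
```python
from h import *
def cen(f,x0,x1,y0,y1):
    m=cv2.imread(f)[y0:y1,x0:x1].astype(int);k=(m[:,:,2]>110)&(m[:,:,2]>m[:,:,1]*1.7)&(m[:,:,0]<70);v,u=np.where(k);return u.mean()+x0,v.mean()+y0,u.min()+x0,u.max()+x0,v.min()+y0,v.max()+y0,k.sum()
for f in('a','m'):print(np.round(cen(f'pics/{f}.png',180,215,165,210)[:7],1))
for f in('b','n'):print(np.round(cen(f'pics/{f}.png',230,285,215,245)[:7],1))
S=cv2.imread
for f,g in(('a','m'),('b','n')):
    d=cv2.absdiff(S(f'pics/{f}.png'),S(f'pics/{g}.png')).max(2)
    box=(145,205,170,250) if f=='a' else (225,350,210,260)
    print((d[box[2]:box[3],box[0]:box[1]]>40).sum())
```

```text
[197.2 187.1 187.  208.  173.  202.  235. ]
[197.4 187.4 187.  209.  173.  202.  236. ]
[257.2 230.4 237.  276.  224.  237.  369. ]
[259.5 230.2 237.  276.  224.  237.  298. ]
25
366
```

```bash
python3 -c "
from h import *
print(hand_in())"
```

```text
the job is handed in; nothing more can be done
None
```

I took the pole from the grey cradle, lowered it into the lane and hooked the bolt's stem. I drew the bolt until I felt the stop, about 35 mm of travel, at roughly bay x = -27 mm. I held a pull of about 12–14 N there for more than a second. I then unhooked, laid the pole back, let go and handed in at about 23 s on the robot's clock.

What the last checks showed:
- **Pole:** it lies level in both saddles, with handle position within about 1 px of the starting scene picture and yaw -13.0° before and after. One quick position estimate from the wrist camera disagreed by about 5 mm. I put that down to using a fixed pixel column, since the side camera's handle outline was unchanged.
- **Side-camera comparison:** the handle's colour centroid there differed by 2.3 px and 366 pixels changed around it, probably from the arm's shadow, which I did not check further.
- **Bolt:** the knob is drawn forward, and the arm's travel at the stop puts it about 20 mm past the hatch-clear mark. I did not measure its final position directly from the pictures.
- **Pull:** the force was read from single noisy samples (about ±1 N). The highest reading was 14.3 N, and it eased to about 12 N during the hold.
- **Other things:** the pocket book and stamp looked unmoved, and the side-view before/after picture showed only changes from the arm and its shadow elsewhere.

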